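# Lock the shoemaker's last jack

## Robot

A 6-joint arm with a two-finger parallel gripper is mounted at the origin on the work surface. World frame = base frame: x ahead of the robot, y to its left, z up, the work surface at z = 0. Lengths are in mm, angles in rad, forces in N, time in s.
With the tool pointing down it reaches from about 300 to 1000 mm from the base axis. Payload 5.1 kg.
Tool frame: the origin (TCP) lies midway between the tips of the shut fingers; the grasp point (between the pads) lies 19 mm behind it (arm.hold_point_z is the distance from the TCP to the grasp point, in mm); z points along the fingers, y is the line along which they close (so a half turn about z gives the same grasp; the last joint's range is limited). The gripper opens to 95 mm and grips with 3 to 60 N. Pads are 20 mm wide; open, the fingers measure 119 mm over their backs; the gripper's body (75 mm by 180 mm) begins 59 mm behind the grasp point.
Start: joints at [-0.083, 0.124, 1.65, -0, 1.367, -0.083], TCP at [649.988, -0.028, 214.656] pointing down, gripper open.
Joint ranges: [-2.61, 2.61], [-1.02, 2.33], [0.03, 2.71], [-1.35, 4.49], [0.32, 2.68], [-2.91, 2.91]. Speed limits (rad/s): [2.57, 2.57, 3.14, 3.14, 3.14, 3.14].

## Interface

Orientations are given as a rotation vector (axis times angle).
In Python, from bench import arm, camera, camera_params, sign_off gives the robot as it stands.
- The arm moves only by the shell command python3 -m handwheel 'ROWS' [FORCE]. ROWS is JSON, a list of rows, each an object of numbers: "wx", "wy", "wz": the turn, a rotation vector about the world's x, y, z in rad; "x", "y", "z": the shift along the world's x, y, z in m; "gripper": the finger opening in m, from 0 to 0.0951. A call has 1 to 10 rows; each row shifts and turns the commanded pose from where the row before left it; what a row does not reach is not made up. A row lasts 1/12 s, in which the tool goes at most 41.7 mm and 7.16 degrees, less where a joint would pass 70% of its speed; a pose out of reach is approached as far as the arm can. A call is refused whole if a number of a shift passes 0.0417 or a number of a turn 0.125, either way. A call with a gripper value outside its range is refused whole. The fingers move at their own pace and stop on an object; FORCE is the grip in N (left out, the last holds). Time passes only in rows, so rows that do not move let the fingers close. It gives the time, the measured TCP pose, the force, the opening and the grip force at its end, in the units of the state.
- arm.state(): the state, without advancing time (a new reading comes with each control period).
- camera(name): name is "scene" or "side" or "wrist"; returns (picture, depth): 400x640x3 uint8, blue, green, red; 400x640 float32, mm along the optical axis (not along the pixel's ray), 0 where there is no reading.
- camera_params(name): a dict with "fx", "fy", "cx", "cy" (pixels), "camera_from_world" (4x4, takes a point from world to camera coordinates); the wrist camera has in their place "hand_eye" (4x4, takes a point from camera to tool coordinates, whose origin is the TCP and whose axes are the flange's). Camera axes: x right, y down, z forward; pixel columns grow to the right and rows downward; lengths in mm; the calibration is good to about 2 mm. A picture is of the moment at which its call begins: read the wrist's pose just before it. camera_params takes no time and is no camera call.
- sign_off(): hands the job in; it is judged then, once.
The state is a dict: "time_s": time; "joints": joint angles; "dq": joint speeds; "effort": joint torques, N m; "position": TCP position; "tool_rot": TCP orientation; "ft_force": force on the tool from outside, world axes, zero at the start; "moment": the same for the moment, N m; "gripper_width": finger opening in mm; "grip_force": force on a finger pad.
Only numpy, scipy, OpenCV 4.12 (cv2) and the standard library are available. Lean on these libraries where they do the work, as an engineer would, in place of code of your own. Each camera call takes 0.05 s, during which the arm holds its last target. There are 200 camera calls.

## Task

Two bench jacks each hold a wooden shoe last beside a steel bar-shaped lock knob. On the jack with the larger last, pull the knob up to unlock it, turn it clockwise as seen from above until its pointer has moved from the raised mark it is at to the other one, then push it fully home and let go. Leave the knob of the jack with the smaller last as it is.

Things in the scene. Friction and masses are not known exactly. Their poses are not given: they have to be found in the camera images.
- large_knob (a point): Knob of the jack with the LARGER last (250 mm long): dark steel upright bar 48 mm long, 14 thick, 38 high, on a round flange 52 across, 8 thick. Point: on the upright turning axis, 22 mm above the flange, 16 below the bar's top, 76 above the bench when home; rises and turns with the knob. z up, x along the bar (pinch it along y). Pointer on the flange and bright line on the bar's top: -x end.
- large_pull (a joint): How far that knob is pulled up (m): 0 = fully home, 0.020 = fully out. Slides stiffly (4 N) and stays where left, no spring. Must be up by about 11 mm before it can turn; goes home only near one of the two marks (within about 10 degrees; rounded guides help). Jack fixed to bench. The last, sole up, begins 115 mm from the knob's axis; its top is 135 mm above the bench.
- large_turn (a joint): Turn of that knob (rad), growing clockwise from above: about 0 = pointer at the first mark (start, facing away from the last), 1.047 (60 degrees) = at the second. 7 degrees of play at each when home; stops at -0.2 and 1.25. Needs 0.06 N m, stays where left. The two marks are small steel ribs on the grey round collar (100 mm across, 45 high) under the knob.
- small_knob (a point): The same point on the identical knob of the jack with the SMALLER last (150 mm long); its knob is to be left alone.

How it is judged (in metres and radians):
On the way, in this order (a step that is already met when the one before it is completed fails the run):
1. the knob of the larger last's jack is pulled up by more than 9 mm (value of joint large_pull above 0.009 m), for 0.1 s.
2. it is turned clockwise to within 15 degrees of the second mark (value of joint large_turn between 0.785 and 1.309 rad), for 0.1 s.
At the end, for the whole second after the job is handed in: The knob of the larger last's jack is fully home (within 4 mm) with its pointer at the second mark (60 degrees clockwise from the first, within 11 degrees); the other jack's knob is where it was (within 6 mm) (value of joint large_pull below 0.004 m and value of joint large_turn between 0.847 and 1.247 rad and distance of small_knob from where it was at the start of the episode below 0.006 m); the robot touches nothing.
It fails at once if the knob of the smaller last's jack is pulled out (more than 6 mm) (distance of small_knob from where it was at the start of the episode above 0.006 m).
It also fails if it takes over 38 s, if anything falls off the work surface, if the arm or the gripper's body presses on something with over 40 N, if the wrist force passes 120 N, or if a joint passes its speed limit or range.

## Working session

There is one attempt and no reset: what is moved stays moved. The work goes in short steps, Python scripts to look and compute and a shell command to move; the robot and the scene stay as the last step left them, time stands still between calls to the robot, and variables do not carry over. Pictures are saved under pics/ and viewed, at most 10 in all, crops included, and the job is handed in when it is done.

```bash
mkdir -p pics
python3 - <<'E'
from bench import arm,camera,camera_params
import cv2,numpy as np
s=arm.state();print(s)
for n in ["scene","side"]:
    im,d=camera(n);cv2.imwrite(f"pics/{n}0.png",im);np.save(f"pics/{n}0.npy",d)
    print(n,camera_params(n))
E
```

```text
{'time_s': 0.0, 'joints': array([-8.26315756e-02,  1.24497237e-01,  1.65165132e+00, -1.33345616e-05,
        1.36749668e+00, -8.25893858e-02]), 'dq': array([ 1.14089486e-03,  5.66848821e-04, -9.46400052e-04,  2.63591943e-05,
       -9.28764932e-05, -1.96364759e-04]), 'effort': array([-6.25927078e-04, -4.17603564e+01, -3.59935069e+01,  7.73367751e-02,
        4.92534391e-02, -1.75303944e-04]), 'position': array([ 6.49365488e+02, -8.70163769e-04,  2.13405549e+02]), 'tool_rot': array([-2.22038330e+00, -2.22029563e+00,  2.09855875e-03]), 'ft_force': array([-0.2856821 ,  0.2512265 ,  0.19231392]), 'moment': array([-0.02848343, -0.05982805, -0.03450063]), 'grip_force': 0.0, 'gripper_width': 95.40410993793331}
scene {'fx': 427.95880287129444, 'fy': 427.95880287129444, 'cx': 324.50875099129695, 'cy': 203.9164876009243, 'camera_from_world': array([[-6.33186511e-01,  7.73963954e-01, -7.39187093e-03,
         3.42248391e+02],
       [ 5.54048248e-01,  4.46561526e-01, -7.02576218e-01,
        -2.32945643e+02],
       [-5.40467743e-01, -4.48957238e-01, -7.11570107e-01,
         1.31558714e+03],
       [ 0.00000000e+00,  0.00000000e+00,  0.00000000e+00,
         1.00000000e+00]])}
side {'fx': 363.990729958509, 'fy': 363.990729958509, 'cx': 321.1941520890898, 'cy': 204.13737784638582, 'camera_from_world': array([[-6.61414281e-01, -7.49938430e-01,  1.11130638e-02,
         3.51252281e+02],
       [-5.43392997e-01,  4.68931716e-01, -6.96295265e-01,
         3.33442308e+02],
       [ 5.16967310e-01, -4.66578393e-01, -7.17669425e-01,
         5.39287282e+02],
       [ 0.00000000e+00,  0.00000000e+00,  0.00000000e+00,
         1.00000000e+00]])}
```

View pics/scene0.png

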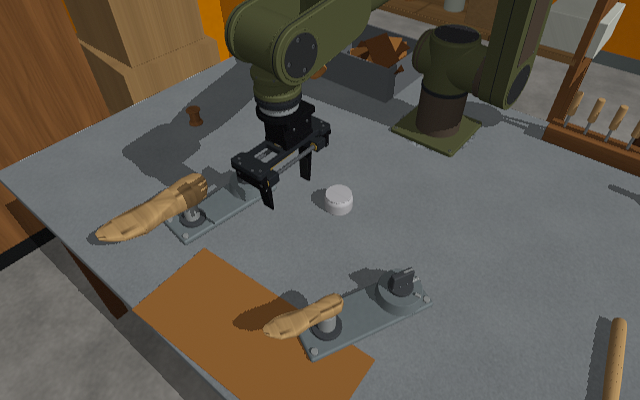

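View pics/side0.png

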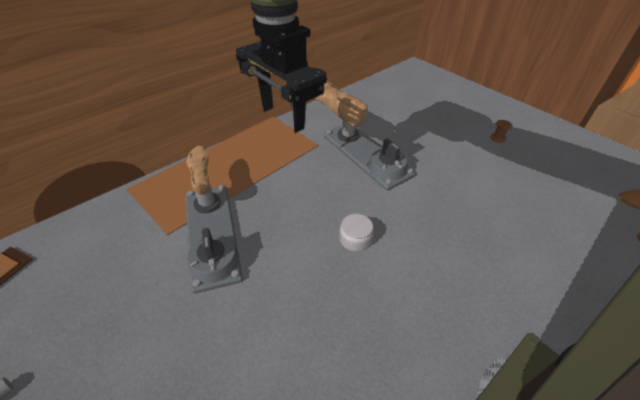

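Scene view: the longer last is at (150,212), its knob hidden behind the gripper near (240,180); the short last is at (305,318), its knob at (402,280). Side view: the long-last knob is at about (390,150), the short-last knob at (208,243).

```bash
cat > h.py <<'E'
import numpy as np,cv2
from bench import arm,camera,camera_params
from scipy.spatial.transform import Rotation as R
def pts(n,d,uv):
    p=camera_params(n);T=np.linalg.inv(p["camera_from_world"]) if n!="wrist" else None
    u,v=uv[...,0],uv[...,1]
    c=np.stack([(u-p["cx"])/p["fx"]*d,(v-p["cy"])/p["fy"]*d,d,np.ones_like(d)],-1)
    if n=="wrist":
        s=arm.state();M=np.eye(4);M[:3,:3]=R.from_rotvec(s["tool_rot"]).as_matrix();M[:3,3]=s["position"];T=M@p["hand_eye"]
    return (c@T.T)[...,:3]
def cloud(n,d):
    v,u=np.mgrid[:400,:640];return pts(n,d.astype(float),np.stack([u,v],-1).astype(float))
E
python3 - <<'E'
from h import *
for n in ["side","scene"]:
    d=np.load(f"pics/{n}0.npy");P=cloud(n,d)
    im=cv2.imread(f"pics/{n}0.png").astype(int)
    hsv=cv2.cvtColor(im.astype(np.uint8),cv2.COLOR_BGR2HSV)
    wood=(hsv[...,1]>90)&(P[...,2]>95)&(P[...,2]<150)&(d>0)&(P[...,0]>300)&(abs(P[...,1])<450)&(P[...,0]<1000)
    k,l,st,c=cv2.connectedComponentsWithStats(wood.astype(np.uint8))
    for i in range(1,k):
        if st[i,4]>150:
            q=P[l==i];print(n,"wood",st[i],c[i].round(),q.min(0).round(),q.max(0).round())
    bar=(hsv[...,1]<90)&(P[...,2]>72)&(P[...,2]<97)&(d>0)&(P[...,0]>300)&(abs(P[...,1])<450)&(P[...,0]<1000)
    k,l,st,c=cv2.connectedComponentsWithStats(bar.astype(np.uint8))
    for i in range(1,k):
        if st[i,4]>40:
            q=P[l==i];print(n,"bar",st[i],c[i].round(),q.min(0).round(),q.max(0).round())
            t=q[q[:,2]>88]; 
            if len(t)>8: print("  top",len(t),t.mean(0).round(1),cv2.minAreaRect(t[:,:2].astype(np.float32)))
im=cv2.imread("pics/side0.png")[90:200,310:430];im=cv2.resize(im,None,fx=5,fy=5,interpolation=cv2.INTER_CUBIC);cv2.imwrite("pics/c1.png",im)
E
```

```text
side wood [315  81  52  41 986] [343. 103.] [ 666. -314.   95.] [ 860. -230.  134.]
side wood [190 159  19  29 391] [199. 175.] [706. 130.  95.] [793. 188. 107.]
side bar [383 139  17  17 173] [391. 147.] [ 529. -252.   72.] [ 579. -233.   94.]
  top 77 [ 552.4 -242.3   91. ] ((554.12158203125, -243.1531982421875), (14.422429084777832, 48.86865234375), 83.40348815917969)
side bar [202 228  11  27 227] [207. 241.] [563. 220.  72.] [610. 250.  94.]
  top 155 [585.4 234.8  90.8] ((586.841796875, 234.44146728515625), (13.743391036987305, 48.28036117553711), 64.67913055419922)
scene wood [  95  173  113   69 2901] [154. 210.] [ 670. -313.   95.] [ 917. -230.  136.]
scene wood [287 293  56  36 888] [316. 310.] [710. 122.  95.] [809. 190. 109.]
scene bar [390 267  25  19 265] [402. 276.] [567. 220.  72.] [612. 250.  96.]
  top 161 [590.  235.1  92.3] ((588.5396118164062, 234.90000915527344), (15.306512832641602, 47.64899444580078), 64.8055419921875)
```

View pics/c1.png

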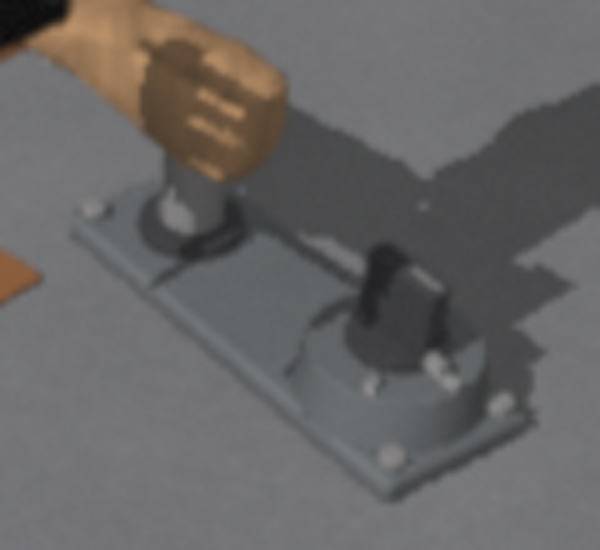

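The larger last (250 mm, x 666–917) belongs to the jack with the knob at about (554,-243). Its bar lies at about 173° and its pointer faces the robot. The crop shows the pointer and first mark at (440,370) and the second mark at (372,385), clockwise from the first. I'll move above the knob while turning about +83°.

```bash
python3 -m handwheel '[{"x":-0.0095,"y":-0.0243,"wz":0.1},{"x":-0.0095,"y":-0.0243,"wz":0.1},{"x":-0.0095,"y":-0.0243,"wz":0.1},{"x":-0.0095,"y":-0.0243,"wz":0.1},{"x":-0.0095,"y":-0.0243,"wz":0.1},{"x":-0.0095,"y":-0.0243,"wz":0.1},{"x":-0.0095,"y":-0.0243,"wz":0.1},{"x":-0.0095,"y":-0.0243,"wz":0.1},{"x":-0.0095,"y":-0.0243,"wz":0.1},{"x":-0.0095,"y":-0.0243,"wz":0.1}]'
python3 -m handwheel '[{"wz":0.09},{"wz":0.09},{"wz":0.09},{"wz":0.09},{"wz":0.09},{},{},{}]'
python3 - <<'E'
from h import *
s=arm.state();print(s["joints"].round(3),s["position"].round(1),R.from_rotvec(s["tool_rot"]).as_matrix().round(3),s["time_s"])
im,d=camera("wrist");P=cloud("wrist",d);cv2.imwrite("pics/w1.png",im)
im2,d2=camera("side");P2=cloud("side",d2);im3,d3=camera("scene");P3=cloud("scene",d3)
for n,Q,D in (("w",P,d),("side",P2,d2),("scene",P3,d3)):
    m=(D>0)&(abs(Q[...,0]-554)<50)&(abs(Q[...,1]+243)<50)&(Q[...,2]>86)&(Q[...,2]<99)
    t=Q[m]
    if len(t)>8:print(n,len(t),t.mean(0).round(1),cv2.minAreaRect(t[:,:2].astype(np.float32)))
E
```

```text
[-0.083  0.124  1.652  0.     1.367 -0.083] [649.4   0.  213.5] [[ 0.     1.    -0.002]
 [ 1.    -0.     0.   ]
 [ 0.    -0.002 -1.   ]] 0.1
side 88 [ 552.5 -242.1   90.3] ((553.6054077148438, -244.39810180664062), (15.317416191101074, 49.15822982788086), 81.51971435546875)invalid input at $[0]: expected keys wx, wy, wz, x, y, z, gripper
invalid input at $[0]: expected keys wx, wy, wz, x, y, z, gripper
```

View pics/w1.png

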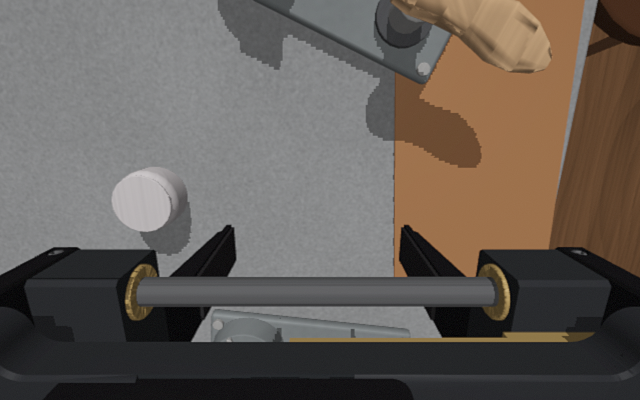

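Those rows were refused because every key is required, so the arm hasn't moved. The wrist picture still shows the start view: roller at (150,200) and the other jack at the top. I'll send full rows.

```bash
python3 -m handwheel '[{"wx":0,"wy":0,"wz":0.1,"x":-0.0096,"y":-0.0244,"z":0,"gripper":0.095},{"wx":0,"wy":0,"wz":0.1,"x":-0.0096,"y":-0.0244,"z":0,"gripper":0.095},{"wx":0,"wy":0,"wz":0.1,"x":-0.0096,"y":-0.0244,"z":0,"gripper":0.095},{"wx":0,"wy":0,"wz":0.1,"x":-0.0096,"y":-0.0244,"z":0,"gripper":0.095},{"wx":0,"wy":0,"wz":0.1,"x":-0.0096,"y":-0.0244,"z":0,"gripper":0.095},{"wx":0,"wy":0,"wz":0.1,"x":-0.0096,"y":-0.0244,"z":0,"gripper":0.095},{"wx":0,"wy":0,"wz":0.1,"x":-0.0096,"y":-0.0244,"z":0,"gripper":0.095},{"wx":0,"wy":0,"wz":0.1,"x":-0.0096,"y":-0.0244,"z":0,"gripper":0.095},{"wx":0,"wy":0,"wz":0.1,"x":-0.0096,"y":-0.0244,"z":0,"gripper":0.095},{"wx":0,"wy":0,"wz":0.1,"x":-0.0096,"y":-0.0244,"z":0,"gripper":0.095}]'
python3 -m handwheel '[{"wx":0,"wy":0,"wz":0.09,"x":0,"y":0,"z":0,"gripper":0.095},{"wx":0,"wy":0,"wz":0.09,"x":0,"y":0,"z":0,"gripper":0.095},{"wx":0,"wy":0,"wz":0.09,"x":0,"y":0,"z":0,"gripper":0.095},{"wx":0,"wy":0,"wz":0.09,"x":0,"y":0,"z":0,"gripper":0.095},{"wx":0,"wy":0,"wz":0.08,"x":0,"y":0,"z":0,"gripper":0.095},{"wx":0,"wy":0,"wz":0,"x":0,"y":0,"z":0,"gripper":0.095},{"wx":0,"wy":0,"wz":0,"x":0,"y":0,"z":0,"gripper":0.095}]'
cat > look.py <<'E'
import sys
from h import *
s=arm.state();M=R.from_rotvec(s["tool_rot"]).as_matrix()
print(s["time_s"],s["joints"].round(3),s["position"].round(1),"ydir",np.degrees(np.arctan2(M[1,1],M[0,1])).round(1),M[:,2].round(3),"w",s["gripper_width"],s["ft_force"].round(1))
for n in ("wrist","side","scene"):
    im,D=camera(n);Q=cloud(n,D)
    cv2.imwrite(f"pics/{sys.argv[1]}_{n}.png",im)
    m=(D>0)&(abs(Q[...,0]-554)<35)&(abs(Q[...,1]+243)<35)&(Q[...,2]>86)&(Q[...,2]<98)
    t=Q[m]
    if len(t)>8:print(n,len(t),t.mean(0).round(1),cv2.minAreaRect(t[:,:2].astype(np.float32)))
E
python3 look.py a
```

```text
time_s: 1.08
position: [553.3, -245.1, 214.6]
tool_rot: [-0.877, -3.017, -0.0]
ft_force: [1.2, -0.6, 1.3]
gripper_width: 95.1
grip_force: 0.0
time_s: 1.67
position: [553.9, -244.0, 214.5]
tool_rot: [-0.209, -3.134, -0.0]
ft_force: [0.3, -0.0, -0.3]
gripper_width: 95.3
grip_force: 0.0
1.6667 [-0.504  0.027  1.753  0.     1.362 -1.941] [ 553.9 -244.   214.5] ydir 82.4 [-0.  0. -1.] w 95.30965026680941 [ 0.3 -0.  -0.3]
wrist 692 [ 553.3 -244.    91.1] ((553.902099609375, -244.28939819335938), (13.656991958618164, 48.121402740478516), 82.26788330078125)
side 91 [ 551.9 -242.    90.2] ((553.2620849609375, -243.3424835205078), (13.947294235229492, 48.76163101196289), 82.492919921875)
scene 104 [ 556.8 -241.8   91.6] ((555.6196899414062, -241.72598266601562), (17.55572509765625, 46.31134033203125), 77.50849914550781)
```

View pics/a_wrist.png

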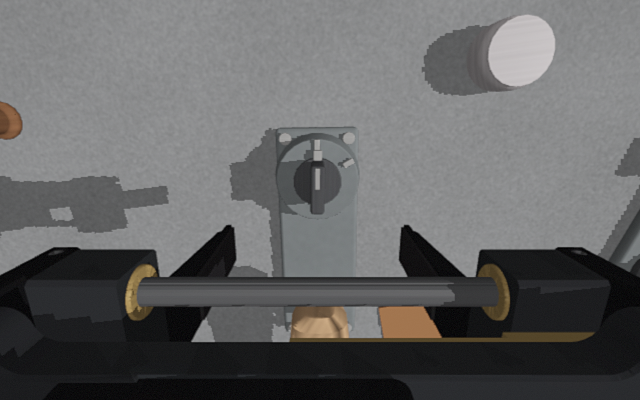

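The wrist view shows the knob at (317,182), the pointer at the first mark (317,150) and the second mark at (347,162), which is clockwise from it. The tool is aligned to within 0.5 mm and 0.2°. I'll go down and grip.

```bash
python3 -m handwheel '[{"wx":0,"wy":0,"wz":0,"x":0,"y":0,"z":-0.019,"gripper":0.095},{"wx":0,"wy":0,"wz":0,"x":0,"y":0,"z":-0.019,"gripper":0.095},{"wx":0,"wy":0,"wz":0,"x":0,"y":0,"z":-0.019,"gripper":0.08},{"wx":0,"wy":0,"wz":0,"x":0,"y":0,"z":-0.019,"gripper":0.07},{"wx":0,"wy":0,"wz":0,"x":0,"y":0,"z":-0.019,"gripper":0.06},{"wx":0,"wy":0,"wz":0,"x":0,"y":0,"z":-0.019,"gripper":0.05},{"wx":0,"wy":0,"wz":0,"x":0,"y":0,"z":-0.019,"gripper":0.05},{"wx":0,"wy":0,"wz":0,"x":0,"y":0,"z":-0.019,"gripper":0.05},{"wx":0,"wy":0,"wz":0,"x":0,"y":0,"z":0,"gripper":0.05},{"wx":0,"wy":0,"wz":0,"x":0,"y":0,"z":0,"gripper":0.05}]' 30
python3 -m handwheel '[{"wx":0,"wy":0,"wz":0,"x":0,"y":0,"z":0,"gripper":0},{"wx":0,"wy":0,"wz":0,"x":0,"y":0,"z":0,"gripper":0},{"wx":0,"wy":0,"wz":0,"x":0,"y":0,"z":0,"gripper":0},{"wx":0,"wy":0,"wz":0,"x":0,"y":0,"z":0,"gripper":0},{"wx":0,"wy":0,"wz":0,"x":0,"y":0,"z":0,"gripper":0},{"wx":0,"wy":0,"wz":0,"x":0,"y":0,"z":0,"gripper":0},{"wx":0,"wy":0,"wz":0,"x":0,"y":0,"z":0,"gripper":0}]' 35
```

```text
time_s: 2.65
position: [553.1, -243.5, 61.6]
tool_rot: [-0.206, -3.132, -0.002]
ft_force: [-1.0, -0.4, -0.4]
gripper_width: 51.0
grip_force: 0.0
time_s: 3.23
position: [554.2, -244.2, 63.1]
tool_rot: [0.206, 3.134, -0.0]
ft_force: [-1.1, -0.4, 2.3]
gripper_width: 13.6
grip_force: 35.0
```

Gripped at 13.6 mm with 35 N. Now I'll pull up 16 mm.

```bash
python3 -m handwheel '[{"wx":0,"wy":0,"wz":0,"x":0,"y":0,"z":0.003,"gripper":0},{"wx":0,"wy":0,"wz":0,"x":0,"y":0,"z":0.003,"gripper":0},{"wx":0,"wy":0,"wz":0,"x":0,"y":0,"z":0.003,"gripper":0},{"wx":0,"wy":0,"wz":0,"x":0,"y":0,"z":0.003,"gripper":0},{"wx":0,"wy":0,"wz":0,"x":0,"y":0,"z":0.004,"gripper":0},{"wx":0,"wy":0,"wz":0,"x":0,"y":0,"z":0,"gripper":0},{"wx":0,"wy":0,"wz":0,"x":0,"y":0,"z":0,"gripper":0},{"wx":0,"wy":0,"wz":0,"x":0,"y":0,"z":0,"gripper":0}]'
cat > top.py <<'E'
import sys
from h import *
s=arm.state();M=R.from_rotvec(s["tool_rot"]).as_matrix()
print(s["time_s"],s["position"].round(1),"ydir",np.degrees(np.arctan2(M[1,1],M[0,1])).round(1),"J6",s["joints"][5].round(2),"w",s["gripper_width"],s["ft_force"].round(1),s["moment"].round(2))
for n in ("side","wrist"):
    im,D=camera(n);Q=cloud(n,D);cv2.imwrite(f"pics/{sys.argv[1]}_{n}.png",im)
    if n=="side":
        cv2.imwrite(f"pics/{sys.argv[1]}_crop.png",cv2.resize(im[90:200,330:450],None,fx=5,fy=5,interpolation=cv2.INTER_CUBIC))
E
python3 top.py b
```

```text
time_s: 3.9
position: [554.2, -244.1, 79.6]
tool_rot: [0.205, 3.135, -0.0]
ft_force: [0.4, -0.6, 0.9]
gripper_width: 13.7
grip_force: 35.0
3.9 [ 554.2 -244.1   79.6] ydir 82.5 J6 -1.94 w 13.720126785172823 [ 0.4 -0.6  0.9] [-0.08 -0.11 -0.04]
```

View pics/b_crop.png

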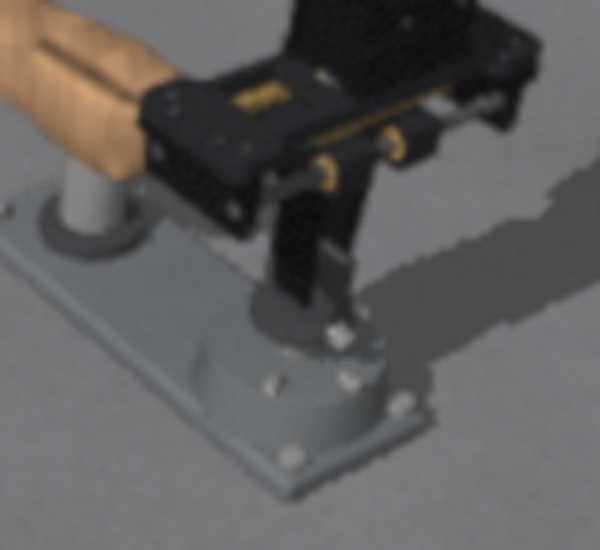

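The flange has risen, and the pointer at (340,335) now sits clear above its mark at (350,380). Next I'll turn clockwise by 1.047 rad.

```bash
python3 -m handwheel '[{"wx":0,"wy":0,"wz":-0.06,"x":0,"y":0,"z":0,"gripper":0},{"wx":0,"wy":0,"wz":-0.06,"x":0,"y":0,"z":0,"gripper":0},{"wx":0,"wy":0,"wz":-0.06,"x":0,"y":0,"z":0,"gripper":0},{"wx":0,"wy":0,"wz":-0.06,"x":0,"y":0,"z":0,"gripper":0},{"wx":0,"wy":0,"wz":-0.06,"x":0,"y":0,"z":0,"gripper":0},{"wx":0,"wy":0,"wz":-0.06,"x":0,"y":0,"z":0,"gripper":0},{"wx":0,"wy":0,"wz":-0.06,"x":0,"y":0,"z":0,"gripper":0},{"wx":0,"wy":0,"wz":-0.06,"x":0,"y":0,"z":0,"gripper":0},{"wx":0,"wy":0,"wz":-0.06,"x":0,"y":0,"z":0,"gripper":0},{"wx":0,"wy":0,"wz":-0.06,"x":0,"y":0,"z":0,"gripper":0}]'
python3 -m handwheel '[{"wx":0,"wy":0,"wz":-0.06,"x":0,"y":0,"z":0,"gripper":0},{"wx":0,"wy":0,"wz":-0.06,"x":0,"y":0,"z":0,"gripper":0},{"wx":0,"wy":0,"wz":-0.06,"x":0,"y":0,"z":0,"gripper":0},{"wx":0,"wy":0,"wz":-0.06,"x":0,"y":0,"z":0,"gripper":0},{"wx":0,"wy":0,"wz":-0.06,"x":0,"y":0,"z":0,"gripper":0},{"wx":0,"wy":0,"wz":-0.06,"x":0,"y":0,"z":0,"gripper":0},{"wx":0,"wy":0,"wz":-0.06,"x":0,"y":0,"z":0,"gripper":0},{"wx":0,"wy":0,"wz":-0.027,"x":0,"y":0,"z":0,"gripper":0},{"wx":0,"wy":0,"wz":0,"x":0,"y":0,"z":0,"gripper":0},{"wx":0,"wy":0,"wz":0,"x":0,"y":0,"z":0,"gripper":0}]'
python3 top.py c
```

```text
time_s: 4.83
position: [554.3, -244.1, 79.6]
tool_rot: [1.126, 2.932, -0.0]
ft_force: [0.3, -0.1, 2.2]
gripper_width: 13.7
grip_force: 35.0
time_s: 5.67
position: [554.3, -244.0, 79.4]
tool_rot: [1.744, 2.613, 0.001]
ft_force: [-0.0, 0.8, 2.5]
gripper_width: 13.8
grip_force: 35.0
5.6667 [ 554.3 -244.    79.4] ydir 22.6 J6 -0.9 w 13.791276409021584 [-0.   0.8  2.5] [ 0.08 -0.15 -0.05]
```

View pics/c_crop.png

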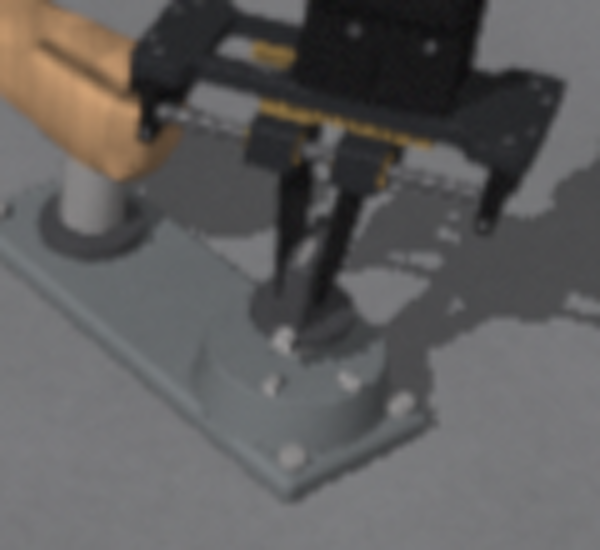

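The pointer at (285,340) is now above the second mark at (272,383). I'll push down.

```bash
python3 -m handwheel '[{"wx":0,"wy":0,"wz":0,"x":0,"y":0,"z":-0.002,"gripper":0},{"wx":0,"wy":0,"wz":0,"x":0,"y":0,"z":-0.002,"gripper":0},{"wx":0,"wy":0,"wz":0,"x":0,"y":0,"z":-0.002,"gripper":0},{"wx":0,"wy":0,"wz":0,"x":0,"y":0,"z":-0.002,"gripper":0},{"wx":0,"wy":0,"wz":0,"x":0,"y":0,"z":-0.002,"gripper":0},{"wx":0,"wy":0,"wz":0,"x":0,"y":0,"z":-0.002,"gripper":0},{"wx":0,"wy":0,"wz":0,"x":0,"y":0,"z":-0.002,"gripper":0},{"wx":0,"wy":0,"wz":0,"x":0,"y":0,"z":0,"gripper":0},{"wx":0,"wy":0,"wz":0,"x":0,"y":0,"z":0,"gripper":0}]'
python3 -m handwheel '[{"wx":0,"wy":0,"wz":0,"x":0,"y":0,"z":-0.001,"gripper":0},{"wx":0,"wy":0,"wz":0,"x":0,"y":0,"z":-0.001,"gripper":0},{"wx":0,"wy":0,"wz":0,"x":0,"y":0,"z":-0.001,"gripper":0},{"wx":0,"wy":0,"wz":0,"x":0,"y":0,"z":0,"gripper":0},{"wx":0,"wy":0,"wz":0,"x":0,"y":0,"z":0,"gripper":0}]'
```

```text
time_s: 6.52
position: [554.2, -244.0, 64.1]
tool_rot: [1.745, 2.612, 0.001]
ft_force: [4.8, -0.4, -1.6]
gripper_width: 14.1
grip_force: 35.0
time_s: 6.93
position: [554.3, -244.1, 63.0]
tool_rot: [1.745, 2.612, 0.0]
ft_force: [1.3, 2.4, 7.5]
gripper_width: 13.7
grip_force: 35.0
```

The TCP is back at the grasp height. I'll press a little more, release and rise.

```bash
python3 -m handwheel '[{"wx":0,"wy":0,"wz":0,"x":0,"y":0,"z":-0.001,"gripper":0},{"wx":0,"wy":0,"wz":0,"x":0,"y":0,"z":0,"gripper":0},{"wx":0,"wy":0,"wz":0,"x":0,"y":0,"z":0,"gripper":0}]'
python3 -m handwheel '[{"wx":0,"wy":0,"wz":0,"x":0,"y":0,"z":0,"gripper":0.06},{"wx":0,"wy":0,"wz":0,"x":0,"y":0,"z":0,"gripper":0.06},{"wx":0,"wy":0,"wz":0,"x":0,"y":0,"z":0,"gripper":0.06},{"wx":0,"wy":0,"wz":0,"x":0,"y":0,"z":0,"gripper":0.06},{"wx":0,"wy":0,"wz":0,"x":0,"y":0,"z":0,"gripper":0.06},{"wx":0,"wy":0,"wz":0,"x":0,"y":0,"z":0,"gripper":0.06}]'
python3 -m handwheel '[{"wx":0,"wy":0,"wz":0,"x":0,"y":0,"z":0.01,"gripper":0.06},{"wx":0,"wy":0,"wz":0,"x":0,"y":0,"z":0.02,"gripper":0.06},{"wx":0,"wy":0,"wz":0,"x":0,"y":0,"z":0.02,"gripper":0.06},{"wx":0,"wy":0,"wz":0,"x":0,"y":0,"z":0.02,"gripper":0.06},{"wx":0,"wy":0,"wz":0,"x":0,"y":0,"z":0.02,"gripper":0.06},{"wx":0,"wy":0,"wz":0,"x":0,"y":0,"z":0.02,"gripper":0.06},{"wx":0,"wy":0,"wz":0,"x":0,"y":0,"z":0.02,"gripper":0.06},{"wx":0,"wy":0,"wz":0,"x":0,"y":0,"z":0.02,"gripper":0.06},{"wx":0,"wy":0,"wz":0,"x":0,"y":0,"z":0,"gripper":0.06},{"wx":0,"wy":0,"wz":0,"x":0,"y":0,"z":0,"gripper":0.06}]'
python3 look.py d
```

```text
time_s: 7.18
position: [554.4, -244.1, 62.9]
tool_rot: [1.745, 2.612, 0.0]
ft_force: [-1.0, 1.5, 11.5]
gripper_width: 13.8
grip_force: 35.0
time_s: 7.68
position: [553.5, -243.9, 60.1]
tool_rot: [-1.744, -2.611, 0.001]
ft_force: [-0.0, 0.1, -0.2]
gripper_width: 48.7
grip_force: 0.0
time_s: 8.52
position: [554.7, -244.4, 212.5]
tool_rot: [1.743, 2.61, 0.0]
ft_force: [0.3, -0.6, -1.0]
gripper_width: 59.5
grip_force: 0.0
8.5167 [-0.504  0.027  1.756 -0.     1.355 -0.897] [ 554.7 -244.4  212.5] ydir 22.5 [ 0.003 -0.002 -1.   ] w 59.527144762625724 [ 0.3 -0.6 -1. ]
wrist 717 [ 552.6 -242.8   89. ] ((552.866943359375, -243.33132934570312), (13.561165809631348, 47.03068923950195), 22.38081932067871)
side 77 [ 551.6 -241.1   90.7] ((553.0518188476562, -242.93991088867188), (13.941787719726562, 47.96773147583008), 20.355588912963867)
scene 103 [ 556.1 -241.6   91.6] ((554.1427612304688, -243.7967529296875), (17.259462356567383, 48.19080352783203), 24.581878662109375)
```

View pics/d_wrist.png

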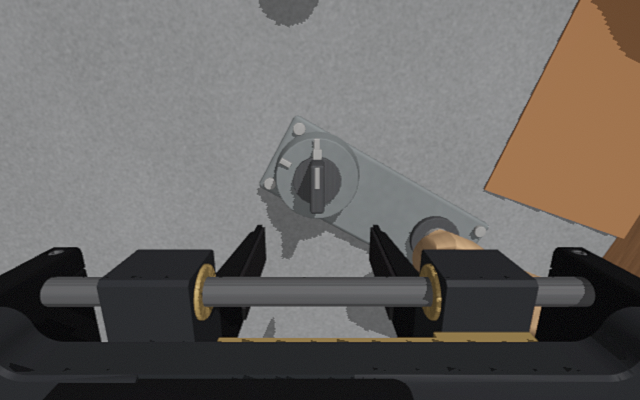

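The wrist view shows the pointer aligned with the second mark at (317,148) and the first mark at (285,162). The bar has turned 59.9°, its top is back at the original height, and the gripper is clear, so I'm handing in.

```bash
python3 -c "
from bench import sign_off;print(sign_off())"
```

```text
the job is handed in; nothing more can be done
None
```

I pulled up the knob on the larger last's jack, turned it 60° clockwise to its second mark, pushed it home and released it; I didn't touch the other knob, and I handed the job in at about 8.7 s (no verdict was returned).

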